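# Hold the laser engraver's lid open for a new strut

## Task

The gas strut that props up the laser engraver's lid has been taken off, so the lid falls shut on its own. With the lid still closed, press the red stop button on the machine's control deck fully down and let it come back up; then lift the lid by its black front handle to 45 degrees and hold it there, steady, so that the new strut, fully extended, can be clipped on: finish while still holding the lid in the gripper, with nothing else propping it. Never let the lid drop, do not press the green start button, and leave the new strut, the screwdriver, the stencil plate and the die beside the machine where they lie.

Things in the scene. Friction and masses are not known exactly. Their poses are not given: they have to be found in the camera images.
- laser: Fixed desktop laser engraver, blue case 350 (x) x 440 (y) x 131 mm high. Origin on the bench below its middle; case x -160..190, y -220..220 mm. -x points out of its front, to the robot; z up; yaw up to 0.3 rad. Lid at front left (x -165..78, y -100..215). Solid control deck on the right (y -220..-105, top at 130 mm): from the front red stop, green start, display, key.
- handle (a point): Middle of the lid's handle: black smooth round bar, 14 mm thick, 150 long, parallel to the laser's y, on arms 45 mm ahead of the lid's front edge (38 mm gap; 136 mm between arms), free of the case front. Moves with the lid on a 288 mm radius about the hinge: 122 mm above the bench closed, 326 at 45 degrees, and back. It can pivot in the fingers, so the gripper may stay pointing down.
- hinge (a point): Middle of the lid's hinge line, which lies level, parallel to the machine's y axis, 122 mm above the bench, along the lid's rear edge (78 mm behind and 57.5 mm to the left of the laser's origin). It does not move.
- lid (a joint): Lid angle, rad: 0 closed and level, 0.785 = 45 degrees, 1.4 its stop. Aluminium frame 18 mm thick, 315 wide, 243 from hinge to front edge, with a clear orange pane; 0.56 to 0.98 kg, hardly any friction, no spring: let go at any angle it falls shut. 2 to 5 N upward at the handle carries it.
- stop_top (a point): Centre of the top face of the red stop button, 28 mm in diameter, at the front of the control deck; 152 mm above the bench when released. It presses straight down, in a 44 mm aluminium collar whose top is 10 mm below the released button face.
- stop (a joint): Travel of the stop button in m: 0 released, 0.006 fully down; spring return, about 5 N when fully down.
- start_top (a point): Centre of the top face of the green start button, of the same size and height as the stop button, 65 mm behind it on the control deck.
- start (a joint): Travel of the green start button in m: 0 released, 0.006 fully down; to be left alone.
- strut: The new gas strut, lying on the bench along the left of the machine: black tube and steel rod with grey end sockets, 261 mm long, 19 mm thick, loose. Origin: on the bench under its middle; x along it. Leave alone.
- screwdriver: Screwdriver about 200 mm long, lying on the bench to the right of the machine, along its side, loose. Leave alone.
- die_a: Wooden die, 34 mm, loose on the bench by the machine's front left corner. Origin at the centre of its underside. Leave alone.
- stencil: Steel stencil plate 90 x 90 x 4 mm with a window in it, loose on the bench in front of the control deck. Origin at the centre of its underside. Leave alone.

How it is judged:
On the way, in this order (a step that is already met when the one before it is completed fails the run):
1. the red stop button is pressed fully down (at least 5 of 6 mm) with the lid still closed (value of joint stop above 0.005 m and value of joint lid below 0.05 rad), for 0.05 s.
2. the stop button is back up, with the lid still closed (value of joint stop below 0.001 m and value of joint lid below 0.05 rad), for 0.05 s.
3. the lid is carried by the fingers at 45 degrees (within 5) (value of joint lid between 0.698 and 0.873 rad and contact force between the fingers and lid above 1 N), for 0.2 s.
At the end, for the whole second after the job is handed in: The fingers carry the lid (over 1 N) at 45 degrees, within 5 either way, still (under 0.06 rad/s), and no strut, screwdriver, die or stencil touches it; both buttons are up (under 1 mm pressed); strut, screwdriver, die and stencil are within 30 mm of where they lay (all of step 3 and velocity of joint lid between -0.06 and 0.06 rad/s and contact force between each of strut, screwdriver, die_a, stencil and lid below 0.2 N and value of joint each of stop, start below 0.001 m and distance of each of strut, screwdriver, die_a, stencil from where it was at the start of the episode below 0.03 m); the arm keeps its last pose, push and grip.
It fails at once if the lid was let drop (it fell faster than 1.5 rad/s) (velocity of joint lid below -1.5 rad/s).
It fails at once if the green start button was pressed (more than 2 mm) (value of joint start above 0.002 m).
It fails at once if strut, screwdriver, die or stencil was shifted by more than 30 mm (distance of any of strut, screwdriver, die_a, stencil from where it was at the start of the episode above 0.03 m).
It also fails if it takes over 45 s, if anything falls off the work surface, if the arm or the gripper's body presses on something with over 40 N, if the wrist force passes 120 N, or if a joint passes its speed limit or range.

## Robot

A 7-joint arm with a two-finger parallel gripper is mounted at the origin on the work surface. World frame = base frame: x ahead of the robot, y to its left, z up, the work surface at z = 0. Lengths are in m, angles in rad, forces in N, time in s.
With the tool pointing down it reaches from about 0.35 to 0.9 m from the base axis. Payload 8.1 kg.
Tool frame: the origin (TCP) lies on the centre line of the jaws, within the pads' length; the fingertips stand 19 mm ahead of it and the grasp point (between the pads) is the TCP; z points along the fingers, y is the direction in which the jaws open and shut (so a half turn about z gives the same grasp; the last joint's range is limited). The gripper opens to 92 mm and grips with 3 to 60 N. Pads are 19 mm wide; open, the fingers measure 130 mm over their backs; the gripper's body (75 mm by 190 mm) begins 47 mm behind the grasp point.
Start: joints at [-1.393, 0.434, 0.025, 1.573, -0.012, 1.134, -0.075], TCP at [0.173, 0.601, 0.212] pointing down, gripper open.
Joint ranges: [-2.62, 2.62], [-0.44, 2.09], [-1.27, 1.32], [0.08, 2.57], [-1.32, 4.46], [0.12, 2], [-2.74, 2.74]. Speed limits (rad/s): [2.22, 2.22, 3.01, 3.01, 3.14, 3.14, 3.14].

## Interface

Orientations are given as a rotation vector (axis times angle).
In Python, from cell import monitor, imaging, workorder, outline_of gives the robot as it stands.
- The arm moves only by the tool move_arm, never from a script. Its argument "series" is a list of rows, each a list of 6 numbers: the shift along the world's x, y, z in cm, then the turn, a rotation vector about the world's x, y, z in degrees. A call has 1 to 8 rows; each row shifts and turns the commanded pose from where the row before left it; what a row does not reach is not made up. A row lasts 1/10 s, in which the tool goes at most 50 mm and 8.59 degrees, less where a joint would pass 70% of its speed; a pose out of reach is approached as far as the arm can. A call with a gripper value outside its range is refused whole. "grip" is the opening, from 0 (shut) to 1 (fully open), set as the call begins (left out, the last holds). The fingers move at their own pace and stop on an object; "force" is the grip in N (left out, the last holds). Time passes only in rows, so rows that do not move let the fingers close. It gives the time, the measured TCP pose, the force and the opening at its end, in the units of the state.
- monitor.observe(): the state, without advancing time (a new reading comes with each control period).
- imaging.get_image(name): name is "scene" or "top"; returns a dict with "color" (480x640x3 uint8, red, green, blue), "fx", "fy", "cx", "cy" (pixels), "rvec" (rotation vector, rad) and "tvec" (3), from world to camera coordinates, as OpenCV has them. Camera axes: x right, y down, z forward; pixel columns grow to the right and rows downward; lengths in m; the calibration is good to about 2 mm. A picture is of the moment at which its call begins. There is no depth.
- workorder.sign_off(): hands the job in, once; it reports no verdict.
Trained networks look in the newest picture that a camera, given by its name, has taken for a name from the list of things; names that differ only in an ending like _2 or _b are one class to them, and where a whole thing is asked for, a point or a joint stands for the part that bears it (a point fixed in the world has none). Each returns a list of dicts, best first, with "p" (0 to 1); they miss things now and then, are a little off and sometimes report something else, mostly with a low value. They report only what shows in the picture. A call takes as long as a camera call.
- outline_of(camera, thing): "mask" (480x640 bool, what is visible of it) and "rect" ([left, top, width, height] in pixels, round what is visible of it).
The state is a dict: "clock": time; "joints": joint angles; "dq": joint speeds; "joint_efforts": joint torques, N m; "position": TCP position; "ee_rot": TCP orientation; "force": force on the tool from outside, world axes, zero at the start; "ft_torque": the same for the moment, N m; "width": opening from 0.0 (shut) to 1.0 (fully open).
Only numpy, scipy, OpenCV 4.12 (cv2) and the standard library are available. Lean on these libraries where they do the work, as an engineer would, in place of code of your own. Each camera call takes 0.05 s, during which the arm holds its last target. There are 200 camera calls.

## Working session

There is one attempt and no reset: what is moved stays moved. The work goes in short steps, Python scripts to look and compute and a tool call to move; the robot and the scene stay as the last step left them, time stands still between calls to the robot, and variables do not carry over. Pictures are saved under pics/ and viewed, about 8 in all and at most 12, crops included, and the job is handed in when it is done.

Besides the shell and the picture viewer there is one more tool, called as name(argument=value, ...), one argument or row to a line, values as JSON. move_arm: Moves the arm, as the interface text tells. Its arguments: {"type":"object","properties":{"series":{"type":"array"},"grip":{"type":"number"},"force":{"type":"number"}},"required":["series"]}

```bash
mkdir -p pics; cat > h.py <<'E'
import numpy as np, cv2
from cell import monitor, imaging, workorder, outline_of
def cam(n):
    d=imaging.get_image(n); K=np.array([[d['fx'],0,d['cx']],[0,d['fy'],d['cy']],[0,0,1.]])
    R=cv2.Rodrigues(np.array(d['rvec'],float))[0]; return d['color'],K,R,np.array(d['tvec'],float)
def proj(P,K,R,t): return cv2.projectPoints(np.array(P,float).reshape(-1,3),cv2.Rodrigues(R)[0],t,K,None)[0].reshape(-1,2)
def atz(uv,z,K,R,t):
    c=-R.T@t; d=R.T@np.linalg.inv(K)@np.array([uv[0],uv[1],1.]); return c+d*(z-c[2])/d[2]
def save(n,im): cv2.imwrite('pics/'+n,im[:,:,::-1])
E
python3 - <<'E'
from h import *
print(monitor.observe())
for n,things in (('top',['stop_top','start_top','handle','laser','lid']),('scene',['stop_top','start_top','handle'])):
    im,K,R,t=cam(n); save(n+'0.png',im); print(n,'cam',-R.T@t, K[0,0])
    for th in things:
        for o in outline_of(n,th)[:2]:
            ys,xs=np.nonzero(o['mask']); 
            if len(xs)==0: continue
            c=(xs.mean(),ys.mean()); z={'handle':.122,'lid':.122}.get(th,.152)
            print(th,round(o['p'],2),o['rect'],np.round(c,1),np.round(atz(c,z,K,R,t),4))
E
```

```text
{'clock': 0.0, 'joints': array([-1.39257786,  0.4352322 ,  0.02497333,  1.57411226, -0.01158456,
        1.13402147, -0.07508098]), 'dq': array([-3.86271103e-04, -9.95298152e-05, -4.18087452e-04,  1.66167575e-03,
        2.50895733e-04,  1.92215198e-03, -9.96587774e-04]), 'joint_efforts': array([ 7.39636052e-04, -6.67834067e+01,  9.85442586e-01, -3.14453924e+01,
       -6.04944653e-02,  4.25481470e-02,  1.78696855e-04]), 'position': array([0.17312443, 0.59996743, 0.21113343]), 'ee_rot': array([-4.39720686e-01, -3.11059844e+00,  2.55590742e-03]), 'force': array([-0.24612023,  1.2199961 ,  0.39081104]), 'ft_torque': array([ 0.05925808,  0.02741461, -0.00188248]), 'width': 1.002864992337777}
top cam [0.50264847 0.04175089 1.10584091] 503.8490345836274
stop_top 0.25 [230.0, 123.8, 188.4, 175.4] [322.1 206.8] [0.6442 0.0405 0.152 ]
start_top 0.59 [427.4, 235.2, 10.6, 11.0] [432.2 238.2] [ 0.5869 -0.1694  0.152 ]
handle 0.75 [230.5, 126.7, 187.6, 173.4] [322.1 207.2] [0.6479 0.0404 0.122 ]
laser 0.73 [228.8, 70.1, 262.7, 230.7] [358.1 186.2] [ 0.685 -0.028  0.152]
laser 0.59 [456.1, 203.0, 33.9, 94.1] [470.7 265.8] [ 0.5354 -0.2419  0.152 ]
lid 0.82 [227.6, 125.5, 185.2, 172.0] [322.  207.3] [0.6477 0.0405 0.122 ]
scene cam [1.36307848 0.17342539 1.14839567] 533.619853386808
stop_top 0.66 [242.3, 200.2, 5.7, 4.8] [245.4 200.7] [ 0.5292 -0.1532  0.152 ]
start_top 0.53 [226.7, 215.0, 10.9, 8.1] [232.3 219.3] [ 0.5916 -0.1703  0.152 ]
start_top 0.19 [228.3, 196.0, 165.9, 126.8] [315.  259.8] [0.679  0.0462 0.152 ]
handle 0.82 [230.3, 196.5, 163.0, 129.4] [315.  259.9] [0.6588 0.0425 0.122 ]
```

View pics/top0.png

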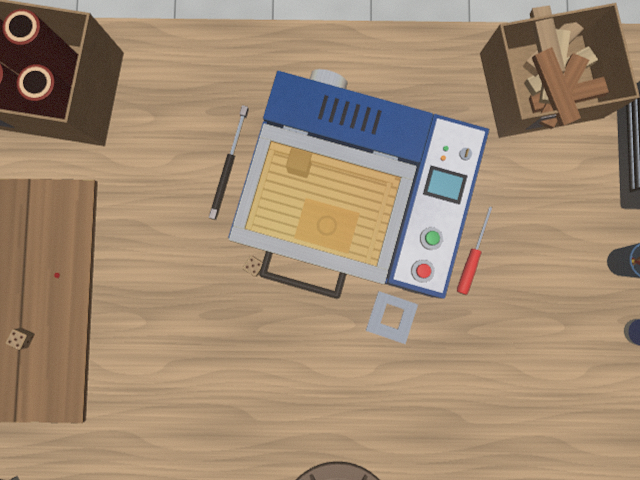

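View pics/scene0.png

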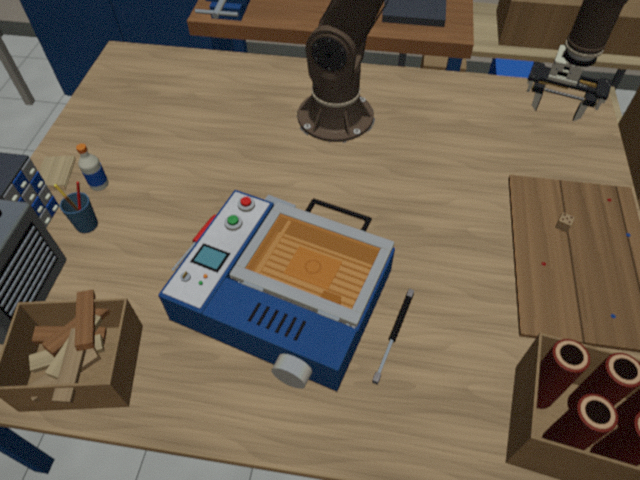

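The top view shows stop at about (423,271), start at (432,238), and the handle bar from about (263,276) to (340,296). The die sits by the bar's left end at (252,266) and the stencil at (392,318). I'll fit the laser pose from the colours and case corners.

```bash
python3 - <<'E'
from h import *
from scipy.optimize import least_squares
C={}
for n in ('top','scene'):
    C[n]=cam(n); im,K,R,t=C[n]; f=im.astype(int); r,g,b=f[...,0],f[...,1],f[...,2]
    win=np.zeros(r.shape,bool)
    if n=='top': win[225:285,405:445]=1
    else: win[190:235,220:262]=1
    for nm,m in (('stop',(r>150)&(g<90)&(b<110)&win),('start',(g>r+50)&(g>b+30)&win)):
        ys,xs=np.nonzero(m); c=((xs.min()+xs.max())/2,(ys.min()+ys.max())/2); cm=(xs.mean(),ys.mean())
        print(n,nm,len(xs),xs.min(),xs.max(),ys.min(),ys.max(),np.round(cm,1),np.round(atz(cm,.152,K,R,t),4))
im,K,R,t=C['top']
obs=[((278,71.5),(.19,.22,.131)),((488,129),(.19,-.22,.131)),((445,297),(-.16,-.22,.131))]
hb=[((263,276.5),(-.217,.1325,.122)),((340,297),(-.217,-.0175,.122))]
L=np.array([o[1] for o in obs+hb]); uv=np.array([o[0] for o in obs+hb])
def W(p,L):
    c,s=np.cos(p[2]),np.sin(p[2]); return np.c_[p[0]+c*L[:,0]-s*L[:,1],p[1]+s*L[:,0]+c*L[:,1],L[:,2]]
s=least_squares(lambda p:(proj(W(p,L),K,R,t)-uv).ravel(),[.68,-.02,-.25]); p=s.x
print('pose',p,'res',np.round(s.fun.reshape(-1,2),1))
print('handle',W(p,np.array([[-.21,.0575,.122]])),'hinge',W(p,np.array([[.078,.0575,.122]])))
for u in [(423.5,271),(432,238)]:
    w=atz(u,.152,K,R,t); c,s_=np.cos(p[2]),np.sin(p[2]); d=w[:2]-p[:2]; print('local',c*d[0]+s_*d[1],-s_*d[0]+c*d[1])
for u in [(245,265),(264,265),(252,275),(252,257)]: print('die',atz(u,.03,K,R,t)[:2])
big=cv2.resize(im[230:350,220:480],None,fx=3,fy=3,interpolation=cv2.INTER_CUBIC); save('crop.png',big)
E
```

```text
top stop 98 417 430 264 277 [424.4 270.3] [ 0.5258 -0.1543  0.152 ]
top start 144 426 439 231 244 [432.4 237.5] [ 0.5882 -0.1697  0.152 ]
scene stop 57 241 250 197 203 [245.2 200.1] [ 0.5273 -0.154   0.152 ]
scene start 65 228 237 216 223 [232.3 219.4] [ 0.592  -0.1701  0.152 ]
pose [ 0.68376688 -0.02947554 -0.25794727] res [[-1.4 -2.4]
 [ 2.7 -2.3]
 [ 1.7  1.4]
 [-0.2  1.3]
 [-2.9  1.6]]
handle [[0.49538263 0.07969233 0.122     ]] hinge [[0.77385434 0.0062246  0.122     ]]
local -0.12262078406132748 -0.1597550986911103
local -0.05774155224942681 -0.1595577860147208
die [0.53502327 0.20320859]
die [0.535555   0.16264542]
die [0.51392907 0.18775158]
die [0.55230079 0.18867404]
```

View pics/crop.png

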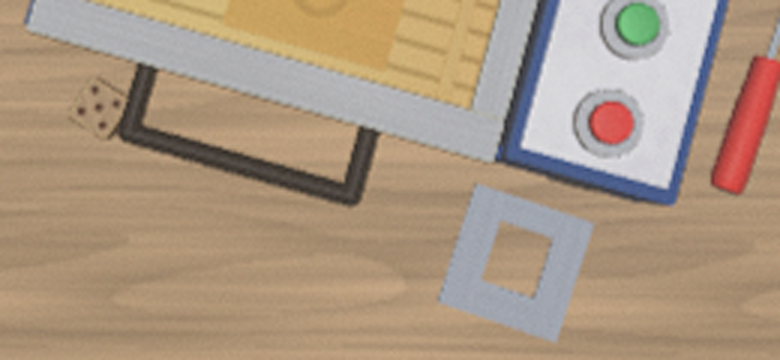

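Buttons are consistent in both cameras: stop is at about (0.5265,-0.154), yaw is about -0.255, and the handle is at about (0.496,0.081). I'll move above the stop with the jaws shut.

move_arm(
  series=[
    [2.05,-4.4,0.3,0,0,-5.2],
    [2.05,-4.4,0.3,0,0,-5.2],
    [2.05,-4.4,0.3,0,0,-5.2],
    [2.05,-4.4,0.3,0,0,-5.2],
    [2.05,-4.4,0.3,0,0,-5.2],
    [2.05,-4.4,0.3,0,0,-5.2],
    [2.05,-4.4,0.3,0,0,-5.2],
    [2.05,-4.4,0.3,0,0,-5.2],
  ],
  grip=0,
  force=20,
)

```text
clock: 1.4
position: [0.3377, 0.2467, 0.2364]
ee_rot: [-1.521, -2.749, -0.002]
force: [1.0, 1.1, 0.1]
width: 0.349
```

move_arm(
  series=[
    [2.1,-4.4,0.2,0,0,-5.2],
    [2.1,-4.4,0.2,0,0,-5.2],
    [2.1,-4.4,0,0,0,-5.2],
    [2.1,-4.4,0,0,0,-5.2],
    [2.1,-4.4,0,0,0,-5.2],
    [2.1,-4.4,0,0,0,-5.2],
    [2.1,-4.4,0,0,0,-5.2],
    [2.1,-4.4,0,0,0,-5.2],
  ],
)

```text
clock: 2.2
position: [0.506, -0.1052, 0.2403]
ee_rot: [2.397, 2.03, 0.002]
force: [0.8, 1.6, -0.6]
width: 0.008
```

move_arm(
  series=[
    [1,-2,0,0,0,-3],
    [0,0,0,0,0,0],
    [0,0,0,0,0,0],
  ],
)

```text
clock: 2.5
position: [0.515, -0.1235, 0.2397]
ee_rot: [-2.446, -1.97, 0.001]
force: [-0.3, 0.5, -0.5]
width: 0.001
```

move_arm(
  series=[
    [0.6,-1.5,-1.5,0,0,-1.2],
    [0.55,-1.55,-1.5,0,0,-1.2],
    [0,0,-1.5,0,0,0],
    [0,0,-1,0,0,0],
    [0,0,0,0,0,0],
    [0,0,0,0,0,0],
  ],
)

```text
clock: 3.1
position: [0.5268, -0.1529, 0.1853]
ee_rot: [-2.485, -1.921, -0.001]
force: [0.1, -0.2, 0.6]
width: 0.006
```

```bash
python3 - <<'E'
from h import *
s=monitor.observe(); print(s['position'],s['ee_rot'],s['force'])
a,K,R,t=cam('top'); b,_,_,_=cam('scene'); 
x=cv2.resize(a[200:320,360:480],(400,400),interpolation=cv2.INTER_CUBIC); y=cv2.resize(b[140:260,180:300],(400,400),interpolation=cv2.INTER_CUBIC); save('near.png',np.hstack([x,y]))
E
```

```text
[ 0.52676882 -0.15293041  0.18528867] [-2.48527499e+00 -1.92106427e+00 -6.35415118e-04] [ 0.07333014 -0.23477471  0.63558298]
```

View pics/near.png

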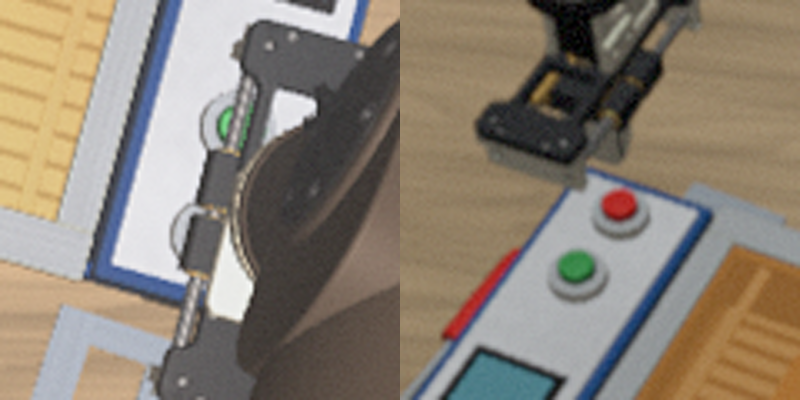

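The gripper's relation to the button isn't obvious here. I'll overlay the projected TCP and fingertip.

```bash
python3 - <<'E'
from h import *
s=monitor.observe(); p=s['position']; Rt=cv2.Rodrigues(s['ee_rot'])[0]; z=Rt[:,2]; y=Rt[:,1]
print(z,y)
o=[]
for n,(r0,c0) in (('top',(200,350)),('scene',(120,170))):
    im,K,R,t=cam(n); im=cv2.resize(im[r0:r0+120,c0:c0+120],(600,600)[:2] if 0 else (400,400),interpolation=cv2.INTER_CUBIC).copy()
    for P,col in ((p,(255,255,0)),(p+.019*z,(255,0,255)),(p+.019*z+.019*y,(0,255,255)),(p+.019*z-.019*y,(0,255,255)),(p-.047*z,(0,255,0)),(p-.047*z+.095*y,(0,255,0)),(p-.047*z-.095*y,(0,255,0)),((.5265,-.1543,.152),(255,128,0))):
        u=(proj(P,K,R,t)[0]-[c0,r0])*400/120; cv2.circle(im,tuple(int(v) for v in u),4,col,-1)
    o.append(im)
save('ov.png',np.hstack(o))
E
```

```text
[ 1.24057561e-03  2.49128256e-04 -9.99999199e-01] [ 0.96758309 -0.25255031  0.00113744]
```

View pics/ov.png

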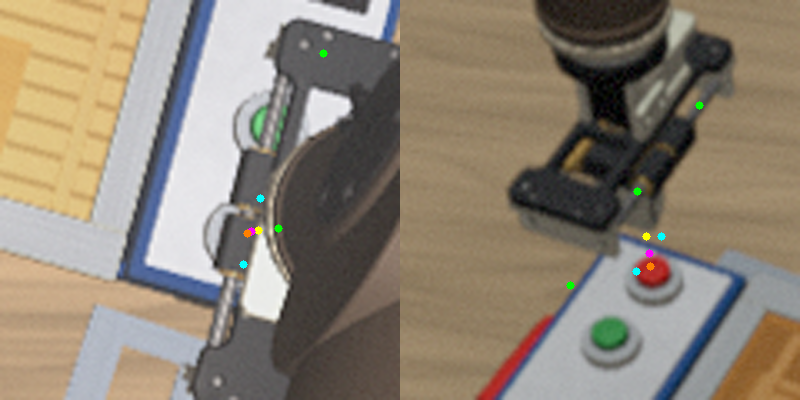

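```bash
python3 - <<'E'
from h import *
im,K,R,t=cam('scene'); save('z.png',cv2.resize(im[150:230,190:290],(750,600),interpolation=cv2.INTER_CUBIC))
p=monitor.observe()['position']
print([(np.round((proj(P,K,R,t)[0]-[190,150])*7.5)) for P in (p,p-[0,0,.019],p+[0,0,.047])])
E
```

```text
[array([403., 307.]), array([410., 346.]), array([384., 206.])]
```

View pics/z.png

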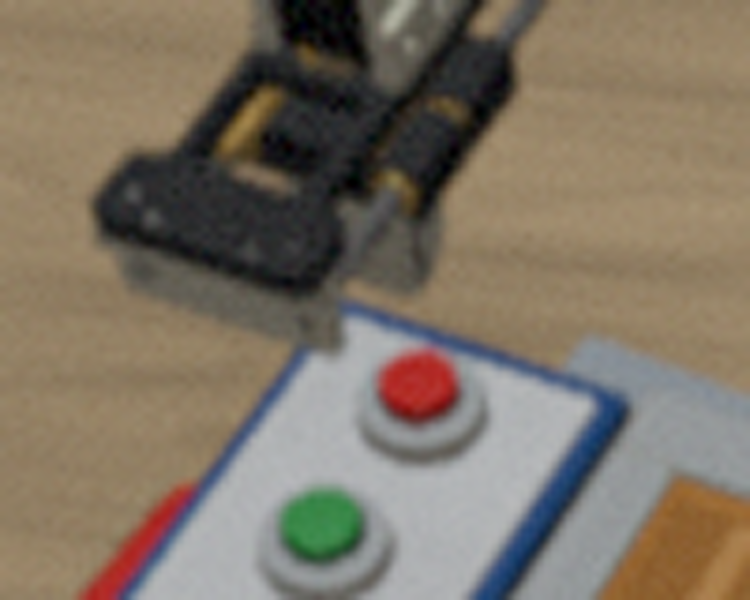

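```bash
python3 - <<'E'
from h import *
_,K,R,t=cam('scene'); im=cv2.imread('pics/scene0.png')
c0,r0=500,20; o=cv2.resize(im[r0:r0+120,c0:c0+140],(700,600),interpolation=cv2.INTER_CUBIC)
p=np.array([0.1731,0.6,0.2111]); Rt=cv2.Rodrigues(np.array([-.43972,-3.1106,.00256]))[0]; z=Rt[:,2];y=Rt[:,1]
for P,col in ((p,(0,255,255)),(p+.019*z+.046*y,(255,0,255)),(p+.019*z-.046*y,(255,0,255)),(p-.047*z-.046*y,(0,255,0)),(p-.047*z+.046*y,(0,255,0))):
    u=(proj(P,K,R,t)[0]-[c0,r0])*5; cv2.circle(o,tuple(int(v) for v in u),4,col,-1); print(u)
cv2.imwrite('pics/s.png',o)
E
```

```text
[263.68429824 487.89057976]
[339.7231297  540.19409488]
[164.49281432 492.01049451]
[204.6900707  391.95181433]
[387.47179505 440.28403214]
```

View pics/s.png

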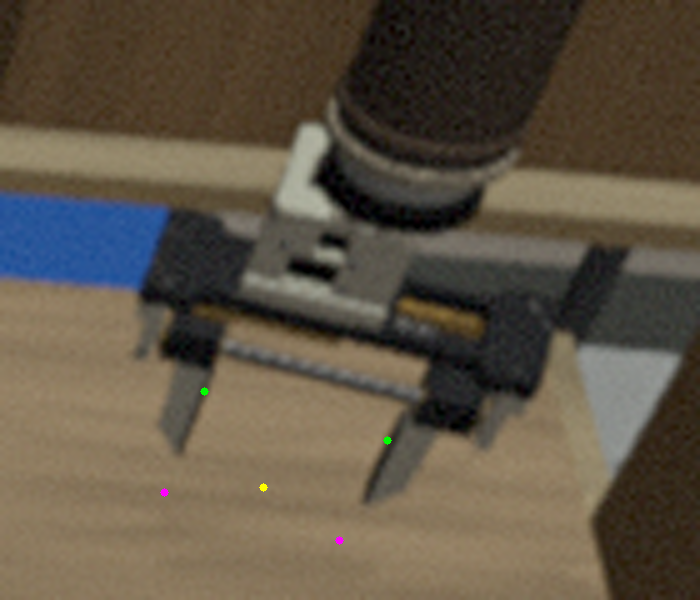

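The view shows the fingers about 25 mm shorter along the tool axis than stated, while laterally they agree. I'll descend in small steps and feel for contact.

move_arm(
  series=[
    [0,0,-0.6,0,0,0],
    [0,0,-0.4,0,0,0],
    [0,0,-0.3,0,0,0],
    [0,0,-0.3,0,0,0],
    [0,0,0,0,0,0],
  ],
)

```text
clock: 3.9
position: [0.5264, -0.1539, 0.1684]
ee_rot: [-2.487, -1.919, 0.001]
force: [-0.0, -0.4, -0.5]
width: 0.006
```

move_arm(
  series=[
    [0,0,-0.2,0,0,0],
    [0,0,-0.2,0,0,0],
    [0,0,0,0,0,0],
  ],
)

```text
clock: 4.2
position: [0.5266, -0.1539, 0.1647]
ee_rot: [-2.487, -1.919, 0.0]
force: [0.7, -0.7, 0.0]
width: 0.002
```

move_arm(
  series=[
    [0,0,-0.3,0,0,0],
    [0,0,-0.3,0,0,0],
    [0,0,0,0,0,0],
  ],
)

```text
clock: 4.5
position: [0.5265, -0.1538, 0.1585]
ee_rot: [-2.487, -1.919, 0.001]
force: [0.4, -0.5, 0.5]
width: 0.004
```

move_arm(
  series=[
    [0,0,-0.4,0,0,0],
    [0,0,-0.4,0,0,0],
    [0,0,0,0,0,0],
  ],
)

```text
clock: 4.8
position: [0.5264, -0.1538, 0.1503]
ee_rot: [-2.487, -1.919, 0.001]
force: [0.2, -0.2, 0.0]
width: 0.006
```

move_arm(
  series=[
    [0,0,-0.2,0,0,0],
    [0,0,-0.2,0,0,0],
    [0,0,0,0,0,0],
  ],
)

```text
clock: 5.1
position: [0.5266, -0.1539, 0.1467]
ee_rot: [-2.487, -1.919, 0.0]
force: [0.2, -0.6, 0.0]
width: 0.007
```

move_arm(
  series=[
    [0,0,-0.2,0,0,0],
    [0,0,-0.1,0,0,0],
    [0,0,0,0,0,0],
  ],
)

```text
clock: 5.4
position: [0.5266, -0.1539, 0.1438]
ee_rot: [-2.487, -1.919, 0.0]
force: [-0.6, 0.2, 0.7]
width: 0.012
```

```bash
python3 - <<'E'
from h import *
s=monitor.observe(); print(s['position'],s['force'],s['joint_efforts'])
im,K,R,t=cam('scene'); a=cam('top')[0]
save('z2.png',np.hstack([cv2.resize(im[160:240,200:280],(400,400),interpolation=cv2.INTER_CUBIC),cv2.resize(a[210:310,380:480],(400,400),interpolation=cv2.INTER_CUBIC)]))
E
```

```text
[ 0.52662314 -0.15391238  0.14378022] [-0.55148843  0.1625021   0.69071133] [ 3.20514163e-02 -5.29811883e+01  9.53744709e+00 -2.63439256e+01
 -6.18377631e-02  1.12459750e-02  2.12442322e-02]
```

View pics/z2.png

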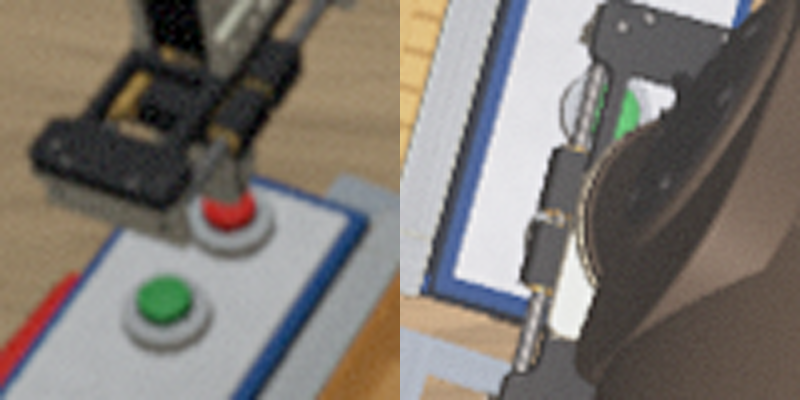

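Fingers are centred on the red button, just above it and about to touch. I'll keep descending gently.

move_arm(
  series=[
    [0,0,-0.2,0,0,0],
    [0,0,-0.1,0,0,0],
    [0,0,0,0,0,0],
  ],
)

```text
clock: 5.8
position: [0.5266, -0.1539, 0.1407]
ee_rot: [-2.487, -1.919, 0.0]
force: [-0.1, 0.1, -0.2]
width: 0.005
```

move_arm(
  series=[
    [0,0,-0.2,0,0,0],
    [0,0,-0.1,0,0,0],
    [0,0,0,0,0,0],
  ],
)

```text
clock: 6.1
position: [0.5266, -0.154, 0.1378]
ee_rot: [-2.487, -1.919, 0.0]
force: [-0.4, -0.1, 0.2]
width: 0.003
```

move_arm(
  series=[
    [0,0,-0.2,0,0,0],
    [0,0,0,0,0,0],
  ],
)

```text
clock: 6.3
position: [0.5268, -0.154, 0.1359]
ee_rot: [2.487, 1.919, 0.0]
force: [-0.7, -0.0, 2.2]
width: 0.004
```

move_arm(
  series=[
    [0,0,-0.2,0,0,0],
    [0,0,0,0,0,0],
  ],
)

```text
clock: 6.5
position: [0.5268, -0.154, 0.1339]
ee_rot: [2.487, 1.919, 0.0]
force: [0.3, 1.2, 4.0]
width: 0.007
```

move_arm(
  series=[
    [0,0,-0.2,0,0,0],
    [0,0,0,0,0,0],
  ],
)

```text
clock: 6.7
position: [0.5268, -0.1541, 0.1319]
ee_rot: [2.487, 1.919, 0.0]
force: [-1.1, -0.2, 4.9]
width: 0.002
```

move_arm(
  series=[
    [0,0,-0.1,0,0,0],
    [0,0,0,0,0,0],
  ],
)

```text
clock: 6.9
position: [0.5269, -0.1541, 0.1315]
ee_rot: [2.487, 1.919, 0.001]
force: [-2.2, 1.2, 8.9]
width: 0.004
```

The hard stop was reached: force jumped from 4.9 to 8.9 N with almost no travel. That puts the true fingertips about 33 mm above where the reported TCP implies. I'll release, then go over the handle with a partial opening of about 33 mm so the inner finger fits the 38 mm gap.

move_arm(
  series=[
    [0,0,1,0,0,0],
    [0,0,2,0,0,0],
    [0,0,3,0,0,0],
    [0,0,1.5,0,0,0],
    [0,0,0,0,0,0],
  ],
)

```text
clock: 7.4
position: [0.5279, -0.1545, 0.2081]
ee_rot: [2.485, 1.918, 0.004]
force: [0.1, -0.4, 0.1]
width: 0.006
```

move_arm(
  series=[
    [-0.5,3.9,0,0,0,0],
    [-0.5,3.9,0,0,0,0],
    [-0.5,3.9,0,0,0,0],
    [-0.5,3.9,0,0,0,0],
    [-0.5,3.9,0,0,0,0],
    [-0.6,3.9,0,0,0,0],
    [0,0,0,0,0,0],
    [0,0,0,0,0,0],
  ],
  grip=0.36,
)

```text
clock: 8.2
position: [0.4951, 0.0808, 0.2052]
ee_rot: [-2.485, -1.922, 0.002]
force: [-0.0, -0.5, -0.0]
width: 0.36
```

```bash
python3 - <<'E'
from h import *
s=monitor.observe(); print(s['position'],s['ee_rot'],s['force'],s['width'])
im,K,R,t=cam('scene'); a,K2,R2,t2=cam('top')
print(proj([[.4955,.08,.122]],K,R,t),proj([[.4955,.08,.122]],K2,R2,t2))
save('z3.png',np.hstack([cv2.resize(im[150:250,280:380],(400,400),interpolation=cv2.INTER_CUBIC),cv2.resize(a[220:320,230:330],(400,400),interpolation=cv2.INTER_CUBIC)]))
E
```

```text
[0.49506082 0.08078314 0.20522319] [-2.48457148e+00 -1.92228979e+00  2.07452217e-03] [-0.01535162 -0.51384931 -0.01488852] 0.36027731561073945
[[340.21151852 209.13934059]] [[300.72987079 284.6436034 ]]
```

View pics/z3.png

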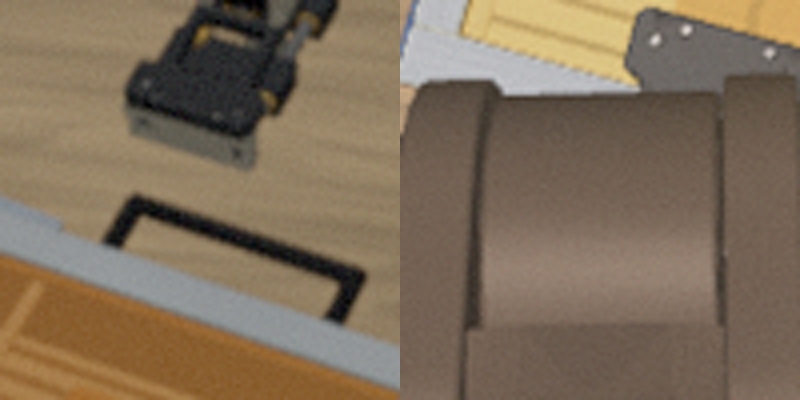

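The bar midpoint in the scene view is at about (342,209.5), against (340,209) predicted, so the estimate holds. I'll descend around the bar with force checks.

move_arm(
  series=[
    [0,0,-2.5,0,0,0],
    [0,0,-2.5,0,0,0],
    [0,0,-2,0,0,0],
    [0,0,-0.8,0,0,0],
    [0,0,0,0,0,0],
  ],
)

```text
clock: 8.8
position: [0.4953, 0.0786, 0.1272]
ee_rot: [-2.489, -1.916, 0.003]
force: [0.2, 0.2, -0.1]
width: 0.36
```

move_arm(
  series=[
    [0,0,-0.5,0,0,0],
    [0,0,-0.5,0,0,0],
    [0,0,-0.3,0,0,0],
    [0,0,0,0,0,0],
  ],
)

```text
clock: 9.2
position: [0.4956, 0.0801, 0.1148]
ee_rot: [-2.487, -1.919, 0.0]
force: [0.4, 0.7, 0.3]
width: 0.364
```

move_arm(
  series=[
    [0,0,-0.4,0,0,0],
    [0,0,-0.4,0,0,0],
    [0,0,0,0,0,0],
  ],
)

```text
clock: 9.5
position: [0.4954, 0.08, 0.1064]
ee_rot: [-2.487, -1.919, 0.001]
force: [-0.0, 0.1, 0.4]
width: 0.362
```

move_arm(
  series=[
    [0,0,-0.6,0,0,0],
    [0,0,-0.6,0,0,0],
    [0,0,-0.6,0,0,0],
    [0,0,0,0,0,0],
  ],
)

```text
clock: 9.9
position: [0.4951, 0.0799, 0.088]
ee_rot: [-2.487, -1.919, 0.002]
force: [-0.3, 0.5, -0.7]
width: 0.357
```

```bash
python3 - <<'E'
from h import *
s=monitor.observe(); print(s['position'],s['force'],s['width'])
im,K,R,t=cam('scene')
save('z4.png',cv2.resize(im[160:240,290:390],(750,600),interpolation=cv2.INTER_CUBIC))
E
```

```text
[0.4950917  0.07985846 0.08798215] [-0.30726156  0.48390881 -0.66843252] 0.35687208476133353
```

View pics/z4.png

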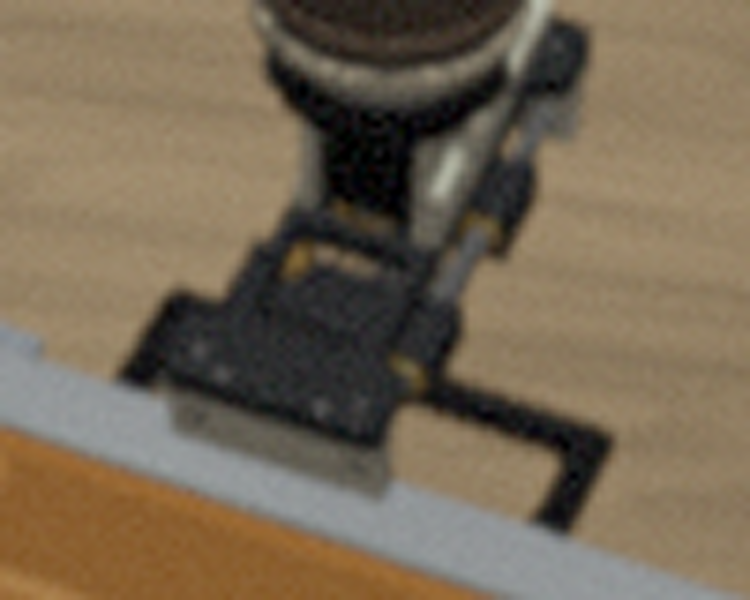

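The gripper straddles the bar with no contact force. I'll close on it.

move_arm(
  series=[
    [0,0,0,0,0,0],
    [0,0,0,0,0,0],
    [0,0,0,0,0,0],
    [0,0,0,0,0,0],
    [0,0,0,0,0,0],
    [0,0,0,0,0,0],
  ],
  grip=0,
  force=30,
)

```text
clock: 10.55
position: [0.4962, 0.08, 0.0891]
ee_rot: [2.487, 1.919, 0.001]
force: [1.9, -1.1, 0.6]
width: 0.144
```

Width of 0.144 matches the 14 mm bar. I'll start the lift along the arc and check it early.

move_arm(
  series=[
    [0.02,0,0.7,0,0,0],
    [0.05,-0.02,0.7,0,0,0],
    [0.07,-0.02,1.4,0,0,0],
    [0,0,0,0,0,0],
  ],
)

```text
clock: 10.95
position: [0.4976, 0.0796, 0.1183]
ee_rot: [2.487, 1.919, 0.002]
force: [3.6, -1.3, -4.3]
width: 0.142
```

The lid is being carried, with z force -4.3 N. Continuing along the arc.

move_arm(
  series=[
    [0.17,-0.05,1.4,0,0,0],
    [0.23,-0.05,1.4,0,0,0],
    [0.3,-0.08,1.37,0,0,0],
    [0.36,-0.1,1.37,0,0,0],
    [0.43,-0.11,1.33,0,0,0],
    [0.49,-0.13,1.33,0,0,0],
    [0,0,0,0,0,0],
  ],
)

```text
clock: 11.65
position: [0.5164, 0.0743, 0.1994]
ee_rot: [-2.487, -1.918, 0.001]
force: [-1.1, -0.9, -4.2]
width: 0.145
```

```bash
python3 - <<'E'
from h import *
s=monitor.observe(); print(s['position'],s['force'],s['width'])
im,K,R,t=cam('scene'); save('z5.png',im[100:340,160:480].repeat(2,0).repeat(2,1))
E
```

```text
[0.51639328 0.07430506 0.19937044] [-1.09576825 -0.89866044 -4.22203457] 0.1451167445483369
```

View pics/z5.png

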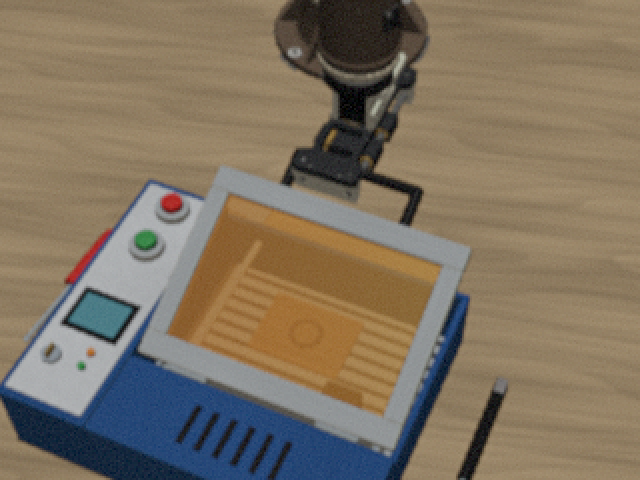

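The lid is up about 22.5 degrees and held by the bar. Continuing to 45 degrees.

move_arm(
  series=[
    [0.55,-0.14,1.28,0,0,0],
    [0.61,-0.16,1.28,0,0,0],
    [0.67,-0.18,1.21,0,0,0],
    [0.73,-0.2,1.21,0,0,0],
    [0.79,-0.2,1.14,0,0,0],
    [0.85,-0.22,1.13,0,0,0],
    [0,0,0,0,0,0],
  ],
)

```text
clock: 12.4
position: [0.5554, 0.0637, 0.2709]
ee_rot: [-2.482, -1.916, 0.009]
force: [-16.2, 0.9, 7.6]
width: 0.139
```

move_arm(
  series=[
    [0.89,-0.23,1.05,0,0,0],
    [0.95,-0.25,1.05,0,0,0],
    [0,0,0,0,0,0],
    [0,0,0,0,0,0],
    [0,0,0,0,0,0],
  ],
)

```text
clock: 12.9
position: [0.5722, 0.0592, 0.2915]
ee_rot: [-2.48, -1.915, 0.011]
force: [-22.8, 1.4, 17.1]
width: 0.139
```

```bash
python3 - <<'E'
from h import *
s=monitor.observe(); p=s['position']; print(p,s['force'],s['width'],np.abs(s['dq']).max())
d=p-[.4957,.08,.0888]; h=d[0]*.967-d[1]*.255; print('angle z',np.degrees(np.arcsin(d[2]/.288)),'h',np.degrees(np.arccos(1-h/.288)))
im,K,R,t=cam('scene')
# predicted lid front-edge ends (top face) at several angles
c,sn=.967,-.255
for a in (40,45,50):
    A=np.radians(a); r=.243; L=[(.078-r*np.cos(A)+0*np.sin(A),y,.122+r*np.sin(A)) for y in (-.1,.215)]
    L+=[(.078-.288*np.cos(A),y,.122+.288*np.sin(A)) for y in (-.0105,.1255)]
    P=[(.6838+c*x-sn*y,-.0295+sn*x+c*y,z) for x,y,z in L]; q=proj(P,K,R,t); print(a,np.round((q-[160,60])*2))
save('z6.png',im[60:340,160:480].repeat(2,0).repeat(2,1))
E
```

```text
[0.57219138 0.05924634 0.29150933] [-22.75683705   1.36213051  17.09800695] 0.13895369351268702 0.003063371008731157
angle z 44.73686174484693 h 43.54829211585344
40 [[199. 229.]
 [465. 315.]
 [283. 213.]
 [399. 249.]]
45 [[192. 228.]
 [462. 315.]
 [276. 211.]
 [394. 248.]]
50 [[184. 228.]
 [458. 317.]
 [268. 211.]
 [388. 249.]]
```

View pics/z6.png

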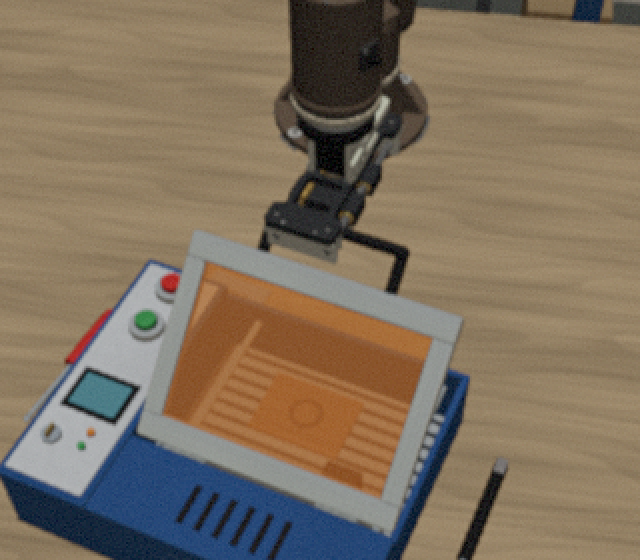

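The lid is at about 45 degrees, both by the arm and by the corner at (192,230) as predicted for 45. But there is a 28 N radial push: the commanded path runs slightly inside the true arc. I'll relax it outwards.

move_arm(
  series=[
    [-0.1,0.03,0.1,0,0,0],
    [-0.1,0.03,0.1,0,0,0],
    [0,0,0,0,0,0],
    [0,0,0,0,0,0],
  ],
)

```text
clock: 13.35
position: [0.5739, 0.0588, 0.2934]
ee_rot: [-2.486, -1.918, 0.005]
force: [-5.3, -1.6, -0.3]
width: 0.142
```

move_arm(
  series=[
    [-0.04,0.01,0.04,0,0,0],
    [0,0,0,0,0,0],
    [0,0,0,0,0,0],
    [0,0,0,0,0,0],
    [0,0,0,0,0,0],
    [0,0,0,0,0,0],
  ],
)

```text
clock: 13.95
position: [0.5749, 0.0585, 0.2944]
ee_rot: [2.487, 1.918, -0.001]
force: [0.1, -4.7, -6.5]
width: 0.141
```

```bash
python3 - <<'E'
from h import *
s=monitor.observe(); p=s['position']; print(p,s['force'],s['width'],np.abs(s['dq']).max())
a=[cam('top')[0] for _ in range(4)][-1]; s=monitor.observe(); print(s['position'],s['force'])
# lid front corner match: pixel difference of scene vs z6
im,K,R,t=cam('scene'); o=cv2.imread('pics/z6.png')[::2,::2,::-1]
n=im[60:340,160:480]; print('front-edge region shift',cv2.phaseCorrelate(cv2.cvtColor(np.ascontiguousarray(o[110:175,75:240]),cv2.COLOR_RGB2GRAY).astype(np.float32),cv2.cvtColor(np.ascontiguousarray(n[110:175,75:240]),cv2.COLOR_RGB2GRAY).astype(np.float32)))
# disturbance of loose things: top view now vs start
b=cv2.imread('pics/top0.png')[:,:,::-1]; d=cv2.absdiff(a,b).max(2)
for nm,(x0,y0,x1,y1) in dict(strut=(205,100,250,222),driver=(455,205,495,298),stencil=(364,288,420,345),die=(242,252,262,280)).items(): print(nm,(d[y0:y1,x0:x1]>60).mean().round(3))
save('fin.png',a)
E
```

```text
[0.57488939 0.05851756 0.29444138] [ 0.09723548 -4.74848741 -6.54446315] 0.14059517649998554 0.0018902116134051575
[0.57489366 0.05852096 0.29444439] [-0.71567768 -5.5203179  -5.65969128]
front-edge region shift ((-0.23670922036754405, -0.05032552151264014), 0.9957492422174524)
strut 0.135
driver 0.0
stencil 0.0
die 0.255
```

Forces are now only the lid's weight plus about 5 N sideways, and the angle by height is about 45.5°. The strut and die regions differ from the start picture, possibly from shadow or cover, so I'll check those.

```bash
python3 - <<'E'
from h import *
a,K,R,t=cam('top'); b=np.ascontiguousarray(cv2.imread('pics/top0.png')[:,:,::-1])
for th in ('strut','die_a'):
    print(th,[(round(o['p'],2),np.round(o['rect'])) for o in outline_of('top',th)[:3]])
g=lambda m:cv2.cvtColor(m,cv2.COLOR_RGB2GRAY)
for nm,(x0,y0,x1,y1) in dict(strutrod=(232,102,252,150),strut=(206,150,238,222),die=(240,253,262,280)).items():
    tpl=g(b[y0:y1,x0:x1]); r=cv2.matchTemplate(g(np.ascontiguousarray(a[y0-15:y1+15,x0-15:x1+15])),tpl,cv2.TM_CCOEFF_NORMED); _,v,_,l=cv2.minMaxLoc(r); print(nm,round(v,2),'shift',l[0]-15,l[1]-15)
d=cv2.absdiff(a,b).max(2)>60
for (x0,y0,x1,y1) in ((205,100,250,222),(242,252,262,280)):
    ys,xs=np.nonzero(d[y0:y1,x0:x1]); print(xs.min()+x0,xs.max()+x0,ys.min()+y0,ys.max()+y0)
print(a[253:280:4,236:264:4].mean(2).round()); print(monitor.observe()['force'])
E
```

```text
strut [(0.71, array([210., 106.,  40., 118.]))]
die_a []
strutrod 0.52 shift 0 0
strut 0.83 shift 0 0
die 0.33 shift -9 -4
222 249 134 221
242 261 252 279
[[118. 119. 118. 119. 114.  96.  99.]
 [113. 115. 113. 115. 105.  96. 100.]
 [110. 110. 110. 111. 104.  93.  98.]
 [109. 109. 108. 108.  94.  99. 101.]
 [105. 105. 103.  95.  96.  98. 101.]
 [102. 107.  95.  90.  96.  97. 102.]
 [103. 102.  88.  92.  97.  94. 100.]]
[-0.96225451 -4.32825285 -6.07527509]
```

```bash
python3 -c "
from cell import workorder,monitor
s=monitor.observe();print(s['clock'],s['position'],s['force'],s['width']);print(workorder.sign_off())"
```

```text
14.35 [0.57489877 0.05850351 0.29446543] [-0.96225451 -4.32825285 -6.07527509] 0.1401933803355579
the job is handed in; nothing more can be done
None
```

I pressed the red stop button to its hard stop and let it come back up. I then lifted the lid by the handle bar to about 45° and handed the job in at 14.4 s, still holding it. Sign-off gave no verdict.

**Stop button:** With the lid closed, the force jumped to 8.9 N with almost no further travel, so it was fully down. After I raised the arm, the force fell to about zero.

**Lid at the end:** The angle is about 45.5° by arm height, and the front corner in the scene picture fits 45°. The gripper reads about 13 mm on the 14 mm bar and carries about 6 N downward, and the arm was still.

**What disagreed or could not be checked:**
- **Finger length:** The fingertips touched about 33 mm higher than the reported tool position implies. I found this in the picture and by touch, and corrected for it in the grasp.
- **Lift path:** Near the top the commanded path ran slightly inside the lid's true arc and pushed with up to 28 N. I eased it off by about 3 mm. A sideways force of about 4–5 N remained.
- **Loose parts:** The strut, screwdriver and stencil show no shift. The die was not visible at the end, most likely hidden by the arm, so I could not confirm its position. Nothing I moved came near it.
- **Start button:** I did not press it. No script measured it at the end.

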